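# Clip the lid on the cheese tub and stack the second tub on it

## Robot

A 6-joint arm with a two-finger parallel gripper is mounted at the origin on a cart in front of the work surface, level with it; the furniture and walls round the work are solid. World frame = base frame: x ahead of the robot, y to its left, z up, the work surface at z = 0. Lengths are in m, angles in rad, forces in N, time in s.
With the tool pointing down it reaches from about 0.325 to 1 m from the base axis. Payload 5.1 kg.
Tool frame: the origin (TCP) lies on the mounting face of the last link; the fingertips stand 173 mm ahead of it and the grasp point (between the pads) lies 155 mm ahead of it; z points along the fingers, y is the line along which they close (so a half turn about z gives the same grasp; the last joint's range is limited). The gripper opens to 85 mm and grips with 20 to 120 N. Pads are 22 mm wide; open, the fingers measure 114 mm over their backs; the gripper's body (76 mm by 85 mm) begins 54 mm behind the grasp point. The pads swing forward as they close: fully open they stand 13 mm farther back than shut.
Start: joints at [-1.324, 0.124, 1.65, -0, 1.367, -0.083], TCP at [0.21, -0.615, 0.405] pointing down, gripper open.
Joint ranges: [-2.61, 2.61], [-1.02, 2.33], [0.03, 2.71], [-1.35, 4.49], [0.32, 2.68], [-2.91, 2.91]. Speed limits (rad/s): [2.57, 2.57, 3.14, 3.14, 3.14, 3.14].

## Interface

Orientations are given as a unit quaternion [w, x, y, z].
In Python, from cell import ctrl gives the robot as it stands.
- The arm moves only by the tool shift_gripper, called after ">>>" as name(argument=value, ...) on one line, values as JSON. Schema: {"type":"object","properties":{"moves":{"type":"object","properties":{"increments":{"type":"array","items":{"type":"array","items":{"type":"number"},"minItems":7,"maxItems":7},"minItems":1,"maxItems":12}},"additionalProperties":false,"required":["increments"]},"grip_n":{"type":"number"},"only":{"type":"string"},"quiet":{"type":"boolean"},"lines":{"type":"string"}},"required":["moves"],"additionalProperties":false}. moves is an object whose key "increments" holds a list of rows, 1 to 12 of them, each of 7 numbers: a rotation vector rx, ry, rz in normalised numbers (1 is pi rad), then dx, dy, dz in shares of 0.2 m (1.0 is 0.2 m), then the finger opening in m; each row shifts and turns the commanded pose from where the row before left it, along the tool's axes as they then stand; what a row does not reach is not made up. A row lasts 1/10 s, in which the tool goes at most 0.05 m and 0.15 rad, less where a joint would pass 70% of its speed; a pose out of reach is approached as far as the arm can. The fingers move at their own pace and stop on an object; grip_n is the grip in N (left out, the last holds). Time passes only in rows, so rows that do not move let the fingers close. The tool returns the time, the measured TCP pose, the force, the opening and the grip force at its end. only (a regular expression) keeps the lines of the reply that match it, lines (a string "A,B") keeps lines A to B, and quiet returns only ok. A shift or turn number past 1, either way, is cut back to 1. Input that does not fit is refused with a message, and nothing moves.
- ctrl.sense(): the state, without advancing time (a new reading comes with each control period).
- ctrl.capture(name): name is "scene" or "top" or "wrist"; returns the picture (420x560x3 uint8, blue, green, red); there is no depth.
- ctrl.calibration(name): a dict with "vertical_fov" (degrees; the focal length in pixels is half the picture's height over the tangent of half this angle, whatever the lens; pixels are square), "cx", "cy" (the principal point, pixels), "dist_coeffs" ([k1, k2, p1, p2, k3] as OpenCV has them; the pictures are not rectified), "pose" (4x4, takes a point from camera to world coordinates). Camera axes: x right, y up, looking along -z (the intrinsics and any distortion apply to the point x, -y, -z); pixel columns grow to the right and rows downward; lengths in m; the calibration is good to about 2 mm. A picture is of the moment at which its call begins: read the wrist's pose just before it. calibration takes no time and is no camera call; for the wrist camera it gives the pose at the moment of the call.
- ctrl.job_done(): hands the job in; it is judged then, once.
The state is a dict: "t": time; "qpos": joint angles; "qvel": joint speeds; "joint_torque": joint torques, N m; "position": TCP position; "ee_rot": TCP orientation; "wrist_force": force on the tool from outside, world axes, zero at the start; "moment": the same for the moment, N m; "grip_width": finger opening in m; "finger_force": force on a finger pad.
Only numpy, scipy, OpenCV 4.12 (cv2) and the standard library are available. Lean on these libraries where they do the work, as an engineer would, in place of code of your own. Each camera call takes 0.05 s, during which the arm holds its last target. There are 200 camera calls.

## Task

Close the open food tub that holds the cheese: press its lid straight down until the spring hooks at both ends click over it. Then stack the other tub, the one already closed, on top, the same way round lengthwise, with its four corner feet down in the pockets of that lid. Keep both tubs upright on their way, let go, and leave the blue cup and the salt shaker behind the work where they are.

Things in the scene. Friction and masses are not known exactly. Their poses are not given: they have to be found in the camera images.
- open_tub: The open food tub with a cheese block in it: loose, white plastic, 152 mm long (x) by 112 mm wide (y), 0.22 kg. Origin: centre of its footprint, at the underside of its four 9 mm corner feet; z up. Flat rim 66 mm above the origin; walls 4 mm; cheese 10 mm below the rim. At the middle of each short end stands a springy upright hook (see its joints), 90 mm high, 40 mm wide.
- tub_rim (a point): Centre of the open tub's mouth (144 x 104 mm inside) at the level of its rim, 66 mm above the tub's origin.
- lid: Loose light grey lid, right way up, 0.09 kg. Origin: centre, at its lip's lower edge; x lengthwise, z up; a half turn is the same. Lip 0 to 7 mm up, tapered, enters the mouth (play 1.5 mm a side at its top, 6.5 below); flange 152 x 112 mm, 7 to 13 mm up; two raised end platforms to 33 mm, |x| 28 to 64 mm, width 108. Home: origin 59 mm above the tub's, flange on the rim.
- lid_bar (a point): Middle of the top of the lid's grip bar, 33 mm above the lid's origin. The bar runs along the lid's x between the end platforms: 20 mm wide (y), 56 mm free length, 20 mm deep on both sides down to the flange, open sideways. Pressed here, the lid takes about 6 to 15 N to pass the hooks from some 13 mm above home, then stops hard on the rim.
- lid_pocket (a point): One of the four square pockets in the tops of the lid's end platforms, centre of its mouth: 24 mm wide, 8 mm deep, at (+-46, +-36) mm from the lid's middle, 33 mm above the lid's origin; this one at (+46, +36).
- closed_tub: The second tub: same form as the open one with the same lid clipped on, all one solid piece, loose, 0.3 to 0.55 kg, 92 mm high. Origin: centre of its footprint, at the underside of its feet; x lengthwise, z up; a half turn is the same. Seated on the other tub's lid, its origin is 25 mm above that lid's origin.
- closed_bar (a point): Middle of the top of the closed tub's grip bar, 92 mm above that tub's origin; the bar is like the loose lid's (along x, 20 mm wide, 20 mm deep on both sides).
- closed_foot (a point): Underside of one of the closed tub's four corner feet, at (+46, +36) mm from its origin; the others at (+-46, +-36). Tapered, 14 mm across below, 21 mm at the top, 9 mm high: 1.5 to 2 mm play a side in a lid's pocket.
- hook_front (a joint): Outward bend (rad) of the hook at the open tub's -x end: 0 at rest, 0.05 to 0.15 while the lid's flange passes, near 0 again once it has clicked over the flange. Its catch points inward to |x| = 72 mm, flat underside 73 mm above the tub's origin; above that a sloped lead-in face opens outward to |x| = 82 mm at the top.
- hook_back (a joint): The same for the hook at the open tub's +x end.
- blue_cup: A pale blue cup, 51 mm high, 63 mm across, behind the work; leave alone.
- salt_shaker: A glass salt shaker, 90 mm high, behind the work; leave alone. Near it stand the fixed toaster (200 mm high, its levers reach forward to about x = 0.59) and kettle (about 230 mm high), so carry things on a straight path in front of them.

How it is judged:
On the way, in this order (a step that is already met when the one before it is completed fails the run):
1. the lid is pressed down by the hand while it spreads the hooks (not dropped on) (value of joint any of hook_front, hook_back above 0.05 rad and contact force between any of the fingers, the arm and lid above 2 N).
2. the lid lies flat on the open tub's rim with both hooks sprung back over its flange (z of lid in the frame of open_tub between 0.056 and 0.0615 m and horizontal distance between lid and open_tub below 0.005 m and angle between the z axis of lid and the z axis of open_tub, either way round below 0.04 rad and angle between the x axis of lid and the x axis of open_tub, either way round below 0.06 rad and value of joint each of hook_front, hook_back below 0.035 rad), for 0.2 s.
At the end, for the whole second after the job is handed in: Lid home on the open tub (within 2.5 mm of the rim, 5 mm of centre, level), both hooks within 0.035 rad of rest; closed tub on it with its feet in the pockets (within 3.5 mm in height, 6 mm of centre, 0.08 rad lengthwise, either way round); both upright, lower one on the counter, at rest, released (all of step 2 and z of closed_tub in the frame of lid between 0.022 and 0.0285 m and horizontal distance between closed_tub and lid below 0.006 m and angle between the x axis of closed_tub and the x axis of lid, either way round below 0.08 rad and angle between each of closed_tub, open_tub's own z axis and vertical below 0.05 rad and height (world z) of open_tub below 0.005 m and linear speed of each of closed_tub, lid below 0.02 m/s); the robot touches nothing.
It fails at once if a tub is tipped by more than 0.45 rad (angle between any of open_tub, closed_tub's own z axis and vertical above 0.45 rad).
It fails at once if the blue cup or the salt shaker is displaced by more than 30 mm (distance of any of blue_cup, salt_shaker from where it was at the start of the episode above 0.03 m).
It also fails if it takes over 64 s, if anything falls off the work surface, if the arm or the gripper's body presses on something with over 40 N, if the wrist force passes 120 N, or if a joint passes its speed limit or range.

## Working session

There is one attempt and no reset: what is moved stays moved. The work goes in short steps, Python scripts to look and compute and a tool call to move; the robot and the scene stay as the last step left them, time stands still between calls to the robot, and variables do not carry over. Pictures are saved under pics/ and viewed, at most 10 in all, crops included, and the job is handed in when it is done.

```bash
ls; mkdir -p pics
```

Run:
```python
from cell import ctrl
import cv2,numpy as np
s=ctrl.sense(); print(s['t'],s['position'],s['ee_rot'])
for n in ("top","scene"):
    cv2.imwrite(f"pics/{n}0.png",ctrl.capture(n)); c=ctrl.calibration(n); print(n,c['vertical_fov'],c['cx'],c['cy'],c['dist_coeffs'],np.round(c['pose'],3).tolist())
```

```text
cell.py
pics
0.0 [ 0.21041193 -0.6147283   0.40344942] [-1.04510228e-03  9.86435592e-01  1.64145437e-01 -7.44389541e-05]
top 55.58311977800027 283.3540592330309 210.22886925583762 [-0.03014173  0.          0.          0.          0.        ] [[-0.013, 0.994, -0.109, 0.409], [-1.0, -0.013, 0.008, -0.001], [0.007, 0.109, 0.994, 0.946], [0.0, 0.0, 0.0, 1.0]]
scene 55.89598208787059 274.16167489431325 208.05968434163913 [-0.08218368  0.          0.          0.          0.        ] [[-0.706, 0.323, -0.631, -0.078], [-0.708, -0.308, 0.635, 0.597], [0.011, 0.895, 0.446, 0.495], [0.0, 0.0, 0.0, 1.0]]
```

View pics/top0.png

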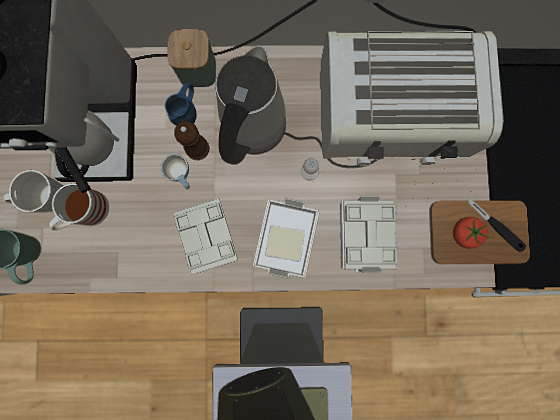

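View pics/scene0.png

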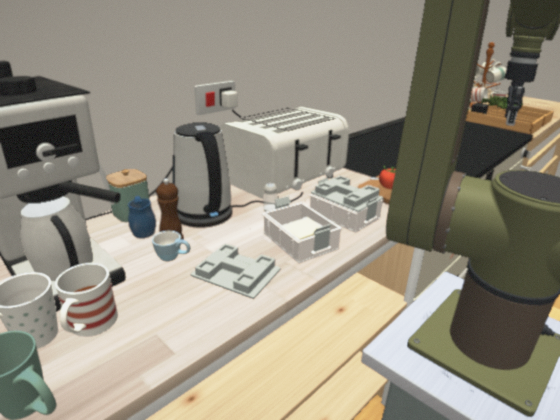

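The top view shows the lid at about (205,236), the open tub at (287,238), the closed tub at (369,234), the salt at (311,168) and the blue-ish cup at (175,168). The scene view matches. Next I'll zoom in on the row of objects.

Run:
```python
import cv2
im=cv2.imread("pics/top0.png")[190:282,165:405]
cv2.imwrite("pics/zoom0.png",cv2.resize(im,None,fx=3.3333,fy=3.3333,interpolation=cv2.INTER_CUBIC))
```

```text
(no output)
```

View pics/zoom0.png

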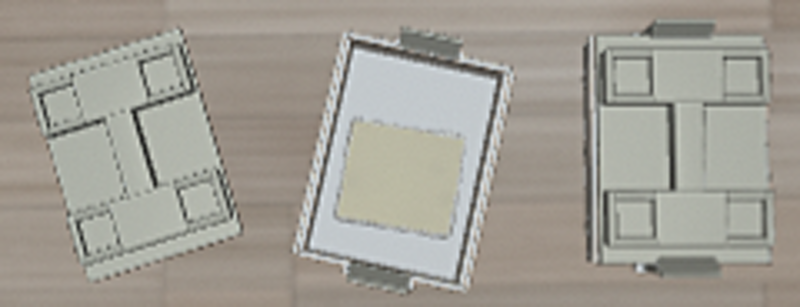

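The zoom shows the pocket centres of the lid and closed tub, and the rim corners of the open tub. I'll cast those to their heights.

Create h.py:
```python
import numpy as np,cv2
from scipy.spatial.transform import Rotation as R
from cell import ctrl
def cast(cal,px,z):
    f=210/np.tan(np.radians(cal['vertical_fov'])/2)
    K=np.array([[f,0,cal['cx']],[0,f,cal['cy']],[0,0,1]])
    u=cv2.undistortPoints(np.array(px,float).reshape(-1,1,2),K,np.array(cal['dist_coeffs'])).reshape(-1,2)
    P=np.array(cal['pose']); d=np.c_[u[:,0],-u[:,1],-np.ones(len(u))]@P[:3,:3].T; o=P[:3,3]
    return (o+d*((z-o[2])/d[:,2])[:,None])[:,:2]
def proj(cal,pts):
    f=210/np.tan(np.radians(cal['vertical_fov'])/2)
    K=np.array([[f,0,cal['cx']],[0,f,cal['cy']],[0,0,1]])
    P=np.linalg.inv(np.array(cal['pose'])); c=np.array(pts)@P[:3,:3].T+P[:3,3]
    return cv2.projectPoints(c*[1,-1,-1],np.zeros(3),np.zeros(3),K,np.array(cal['dist_coeffs']))[0].reshape(-1,2)
def rect(w):
    "TL,TR,BL,BR as seen with world x up the picture: centre, yaw of length axis, sizes"
    w=np.array(w); a=(w[0]+w[1]-w[2]-w[3])/2; b=(w[0]+w[2]-w[1]-w[3])/2
    return w.mean(0).round(4),round(np.arctan2(a[1],a[0]),4),round(np.arctan2(-b[0],b[1]),4),np.linalg.norm(a).round(4),np.linalg.norm(b).round(4)
def pose():
    s=ctrl.sense(); return np.array(s['position']),R.from_quat(np.array(s['ee_rot'])[[1,2,3,0]])
def go(xy,z,yaw):
    "tool-frame shift to tcp xy,z, tool down; tool x axis along yaw (mod pi)"
    p,r=pose(); M=r.as_matrix()
    best=None
    for k in(0,1):
        y=yaw+k*np.pi; T=np.array([[np.cos(y),np.sin(y),0],[np.sin(y),-np.cos(y),0],[0,0,-1]])
        v=R.from_matrix(M.T@T).as_rotvec()
        if best is None or np.linalg.norm(v)<np.linalg.norm(best): best=v
    d=np.array([*xy,z])-p
    print("rotvec",best.round(4),"d in tool now",(M.T@d).round(4),"d in turned tool",(R.from_rotvec(best).as_matrix().T@M.T@d).round(4))
```

Run:
```python
from h import *
c=ctrl.calibration("top"); f=lambda l:np.array(l)/3.3333+[165,190]-.35
print('lid',rect(cast(c,f([(60,105),(163,73),(98,233),(203,201)]),.033)))
print('clo',rect(cast(c,f([(632,75),(743,75),(634,218),(745,218)]),.092)))
print('open',rect(cast(c,f([(348,33),(512,68),(297,254),(467,290)]),.066)))
go([.4,.15],.3,.3)
w=ctrl.calibration("wrist"); p,r=pose();P=np.array(w['pose'])
print('cam in tool',(r.as_matrix().T@(P[:3,3]-p)).round(3),(r.as_matrix().T@P[:3,:3]).round(2).tolist(),w['vertical_fov'],ctrl.sense()['qpos'])
```

```text
lid (array([0.4533, 0.1734]), np.float64(0.3018), np.float64(0.2874), np.float64(0.0923), np.float64(0.0743))
clo (array([ 0.4499, -0.1967]), np.float64(-0.0227), np.float64(-0.0139), np.float64(0.0921), np.float64(0.0719))
open (array([ 0.4443, -0.015 ]), np.float64(-0.228), np.float64(-0.2225), np.float64(0.1498), np.float64(0.1129))
rotvec [-0.0019 -0.0001  0.0298] d in tool now [ 0.427  -0.662   0.1049] d in turned tool [ 0.4071 -0.6746  0.1036]
cam in tool [0.072 0.001 0.031] [[0.0, 0.96, 0.29], [1.0, -0.0, 0.0], [0.0, 0.29, -0.96]] 66.54720836930166 [-1.32361043e+00  1.24463373e-01  1.65155185e+00 -1.31921552e-05
  1.36745960e+00 -8.26164450e-02]
```

Units first: shifts go in shares of 0.2 m and turns go in shares of pi rad. So -0.037 m is -0.185, 0.032 m is 0.16.

>>> shift_gripper(moves={"increments":[[0,0,0,0.16,-0.185,0,0.085],[0,0,0,0.16,-0.185,0,0.085],[0,0,0,0.16,-0.185,0,0.085],[0,0,0,0.16,-0.185,0,0.085],[0,0,0,0.16,-0.185,0,0.085],[0,0,0,0.16,-0.185,0,0.085],[0,0,0,0.16,-0.185,0,0.085],[0,0,0,0.16,-0.185,0,0.085],[0,0,0,0.16,-0.185,0,0.085],[0,0,0,0.16,-0.185,0,0.085],[0,0,0,0.16,-0.185,0,0.085],[0,0,0,0,0,0,0.085]]}, grip_n=20)

```text
t: 1.3
position: [0.4127, -0.1112, 0.4044]
ee_rot: [-0.001, 0.986, 0.168, 0.0]
wrist_force: [-0.5, -0.9, 0.6]
grip_width: 0.0855
finger_force: 0.0
```

>>> shift_gripper(moves={"increments":[[0,0,0,0,0,0,0.085],[0,0,0,0,0,0,0.085]]})

```text
t: 1.5
position: [0.4115, -0.1164, 0.4044]
ee_rot: [0.0, 0.987, 0.164, -0.0]
wrist_force: [-0.7, -0.1, -0.3]
grip_width: 0.0845
finger_force: 0.0
```

Run:
```python
from h import *
go([.4443,-.015],.42,-.225)
p,r=pose(); c=ctrl.calibration('wrist'); cv2.imwrite('pics/w1.png',ctrl.capture('wrist')); np.save('w1.npy',c,allow_pickle=True)
```

```text
rotvec [1.00e-04 6.00e-04 5.54e-01] d in tool now [ 0.0638 -0.0854 -0.0156] d in turned tool [ 0.0094 -0.1062 -0.0156]
```

View pics/w1.png

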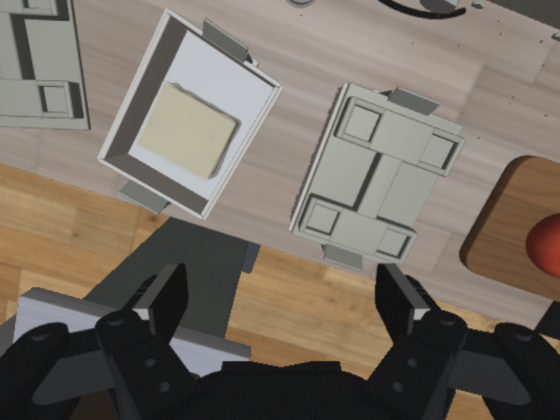

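In the wrist view, the closed tub's pockets are at (363,125), (438,152), (322,217) and (396,242). The open tub's rim corners are at (168,12), (281,88), (101,157) and (205,216).

Run:
```python
from h import *
c=np.load('w1.npy',allow_pickle=True).item()
print('clo',rect(cast(c,[(363,125),(438,152),(322,217),(396,242)],.092)))
print('open',rect(cast(c,[(168,12),(281,88),(101,157),(205,216)],.066)))
print('lidpocket',cast(c,[(55,99)],.033))
go([.4533,.1734],.36,.295)
```

```text
clo (array([ 0.449 , -0.1973]), np.float64(-0.0129), np.float64(-0.0045), np.float64(0.0884), np.float64(0.0728))
open (array([ 0.4433, -0.0154]), np.float64(-0.2334), np.float64(-0.2289), np.float64(0.1434), np.float64(0.1119))
lidpocket [[0.41892208 0.12425668]]
rotvec [-0.0001  0.0006  0.0329] d in tool now [ 0.1332 -0.2613  0.0444] d in turned tool [ 0.1245 -0.2655  0.0445]
```

Converted, -0.033 m is -0.165, -0.02 m is -0.1, 0.033 rad is 0.0105.

>>> shift_gripper(moves={"increments":[[0,0,0.0105,0.05,-0.1,0,0.085],[0,0,0,0.0775,-0.165,0.05,0.085],[0,0,0,0.0775,-0.165,0.05,0.085],[0,0,0,0.0775,-0.165,0.05,0.085],[0,0,0,0.0775,-0.165,0.05,0.085],[0,0,0,0.0775,-0.165,0.05,0.085],[0,0,0,0.0775,-0.165,0.05,0.085],[0,0,0,0.0775,-0.165,0.05,0.085],[0,0,0,0.03,-0.075,0.025,0.085],[0,0,0,0,0,0,0.085],[0,0,0,0,0,0,0.085],[0,0,0,0,0,0,0.085]]})

```text
t: 2.75
position: [0.4526, 0.1736, 0.3301]
ee_rot: [0.0, 0.989, 0.147, 0.0]
wrist_force: [-0.3, 0.1, 0.3]
grip_width: 0.0852
finger_force: 0.0
```

Run:
```python
from h import *
go([.453,.1727],.190,.295)
```

```text
rotvec [ 0.0003 -0.0004 -0.0006] d in tool now [1.000e-04 9.000e-04 1.401e-01] d in turned tool [1.000e-04 9.000e-04 1.401e-01]
```

Descend and close.

Converted, 0.035 m is 0.175, 0.025 m is 0.125.

>>> shift_gripper(moves={"increments":[[0,0,0,0,0.005,0.175,0.05],[0,0,0,0,0,0.175,0.05],[0,0,0,0,0,0.175,0.05],[0,0,0,0,0,0.125,0.05],[0,0,0,0,0,0.05,0.05],[0,0,0,0,0,0,0.05],[0,0,0,0,0,0,0.0],[0,0,0,0,0,0,0.0],[0,0,0,0,0,0,0.0],[0,0,0,0,0,0,0.0],[0,0,0,0,0,0,0.0],[0,0,0,0,0,0,0.0]]}, grip_n=60)

```text
t: 3.95
position: [0.4537, 0.1743, 0.1919]
ee_rot: [0.0, 0.989, 0.148, 0.002]
wrist_force: [-0.5, -2.2, 6.4]
grip_width: 0.0182
finger_force: 60.3
```

>>> shift_gripper(moves={"increments":[[0,0,0,0,0,0,0.0],[0,0,0,0,0,0,0.0],[0,0,0,0,0,0,0.0]]})

```text
t: 4.25
position: [0.4537, 0.1743, 0.1919]
ee_rot: [0.0, 0.989, 0.148, 0.002]
wrist_force: [-1.1, -0.6, 6.7]
grip_width: 0.0185
finger_force: 60.3
```

Converted, -0.035 m is -0.175, -0.03 m is -0.15.

>>> shift_gripper(moves={"increments":[[0,0,0,0,0,-0.05,0],[0,0,0,0,0,-0.15,0],[0,0,0,0,0,-0.175,0],[0,0,0,0,0,-0.175,0],[0,0,0,0,0,-0.15,0],[0,0,0,0,0,-0.05,0],[0,0,0,0,0,0,0],[0,0,0,0,0,0,0]]}, grip_n=80)

```text
t: 5.05
position: [0.4519, 0.1739, 0.3381]
ee_rot: [0.0, 0.989, 0.148, -0.001]
wrist_force: [-0.1, -0.2, -2.4]
grip_width: 0.0177
finger_force: 80.3
```

Run:
```python
from h import *
go([.4436,-.0153],.342,-.229)
```

```text
rotvec [5.000e-04 2.400e-03 5.259e-01] d in tool now [-0.0633  0.1785 -0.0038] d in turned tool [ 0.0348  0.1862 -0.0039]
```

Converted, 0.032 m is 0.16, 0.018 m is 0.09, 0.12 rad is 0.0382.

>>> shift_gripper(moves={"increments":[[0,0,0,-0.03,0.09,0,0],[0,0,0,-0.0575,0.16,0,0],[0,0,0,-0.0575,0.16,0,0],[0,0,0,-0.0575,0.16,0,0],[0,0,0,-0.0575,0.16,0,0],[0,0,0,-0.0575,0.16,0,0],[0,0,0.0318,0,0,0,0],[0,0,0.0382,0,0,0,0],[0,0,0.0382,0,0,0,0],[0,0,0.0382,0,0,0,0],[0,0.0008,0.021,0,0,0,0],[0,0,0,0,0,0,0]]})

```text
t: 6.25
position: [0.4432, -0.0147, 0.3371]
ee_rot: [-0.0, 0.993, -0.114, -0.001]
wrist_force: [0.0, -0.4, -1.0]
grip_width: 0.0177
finger_force: 80.2
```

>>> shift_gripper(moves={"increments":[[0,0,0,0,0,0,0],[0,0,0,0,0,0,0],[0,0,0,0,0,0,0]]})

```text
t: 6.55
position: [0.4438, -0.0147, 0.3393]
ee_rot: [0.0, 0.993, -0.114, 0.001]
wrist_force: [1.0, 0.3, -0.8]
grip_width: 0.0178
finger_force: 80.3
```

Run:
```python
from h import *
go([.4436,-.0153],.342,-.229)
c=ctrl.calibration('wrist'); cv2.imwrite('pics/w2.png',ctrl.capture('wrist')); np.save('w2.npy',c,allow_pickle=True)
```

```text
rotvec [ 0.     -0.0016  0.0004] d in tool now [-0.      0.0006 -0.0027] d in turned tool [-0.      0.0006 -0.0027]
```

View pics/w2.png

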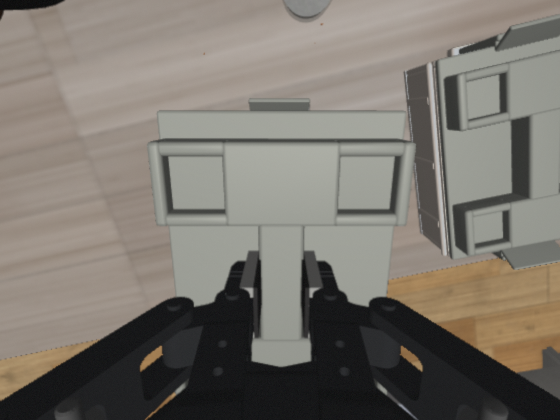

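The lid hangs level and straight in the hand. Its far pockets are at (196,183) and (366,183), and the tub's back hook shows centred behind it at (280,103).

Run:
```python
from h import *
c=np.load('w2.npy',allow_pickle=True).item()
w=cast(c,[(196,183),(366,183)],.180); print(w,c['cx'])
p,r=pose(); M=r.as_matrix(); m=np.r_[w.mean(0),.18]
print('pockets in tool',[(M.T@(np.r_[x,.18]-p)).round(4) for x in w])
hk=cast(c,[(250,100),(310,100)],.090); print('hook',[ (M.T@(np.r_[x,.09]-p)).round(4) for x in hk])
```

```text
[[ 0.49589787  0.00812288]
 [ 0.48017115 -0.05957634]] 280.8399615353965
pockets in tool [array([ 0.0452, -0.0341,  0.1596]), array([0.0453, 0.0354, 0.1596])]
hook [array([ 0.0806, -0.0193,  0.2497]), array([0.0806, 0.0194, 0.2497])]
```

Converted, 0.015 m is 0.075, 0.003 m is 0.015.

>>> shift_gripper(moves={"increments":[[0,0,0,0,0,0.05,0],[0,0,0,0,0,0.075,0],[0,0,0,0,0,0.075,0],[0,0,0,0,0,0.065,0],[0,0,0,0,0,0.035,0],[0,0,0,0,0,0.015,0],[0,0,0,0,0,0,0],[0,0,0,0,0,0,0]]}, grip_n=100)

```text
t: 7.4
position: [0.4443, -0.0148, 0.2773]
ee_rot: [0.0, 0.993, -0.114, 0.002]
wrist_force: [1.0, -0.4, -0.9]
grip_width: 0.0171
finger_force: 102.8
```

Run:
```python
from cell import ctrl
import cv2
cv2.imwrite('pics/s3.png',cv2.resize(ctrl.capture('scene')[130:300,200:400],None,fx=3,fy=3,interpolation=cv2.INTER_CUBIC))
```

```text
(no output)
```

View pics/s3.png

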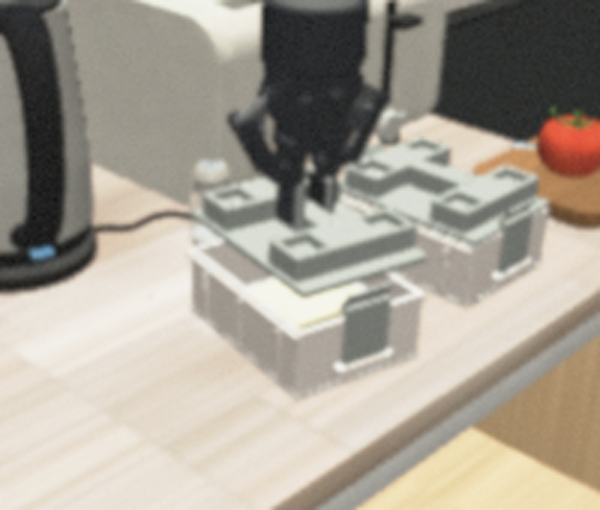

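The lid sits squarely above the tub, with the front hook at about (368,325) clear of its edge. Next I press slowly.

Converted, 0.004 m is 0.02, 0.003 m is 0.015.

>>> shift_gripper(moves={"increments":[[0,0,0,0,0,0.02,0],[0,0,0,0,0,0.02,0],[0,0,0,0,0,0.015,0],[0,0,0,0,0,0.01,0],[0,0,0,0,0,0.01,0]]})

```text
t: 7.95
position: [0.4448, -0.0149, 0.263]
ee_rot: [0.0, 0.993, -0.114, 0.002]
wrist_force: [-0.6, 0.1, 9.3]
grip_width: 0.0173
finger_force: 104.1
```

>>> shift_gripper(moves={"increments":[[0,0,0,0,0,0.01,0],[0,0,0,0,0,0.01,0]]})

```text
t: 8.15
position: [0.4455, -0.015, 0.2604]
ee_rot: [0.0, 0.993, -0.114, 0.004]
wrist_force: [-2.4, 0.6, 7.1]
grip_width: 0.0171
finger_force: 103.9
```

>>> shift_gripper(moves={"increments":[[0,0,0,0,0,0.01,0],[0,0,0,0,0,0.01,0]]})

```text
t: 8.35
position: [0.4446, -0.0149, 0.255]
ee_rot: [0.0, 0.993, -0.114, 0.002]
wrist_force: [-3.2, 0.6, 0.3]
grip_width: 0.0172
finger_force: 103.1
```

Converted, 0.002 m is 0.01.

>>> shift_gripper(moves={"increments":[[0,0,0,0,0,0.01,0],[0,0,0,0,0,0.01,0]]})

```text
t: 8.55
position: [0.4442, -0.0148, 0.2513]
ee_rot: [0.0, 0.993, -0.114, -0.0]
wrist_force: [-14.0, 1.7, 26.9]
grip_width: 0.0172
finger_force: 106.5
```

>>> shift_gripper(moves={"increments":[[0,0,0,0,0,0.01,0],[0,0,0,0,0,0.01,0],[0,0,0,0,0,0,0]]})

```text
t: 8.85
position: [0.4448, -0.0148, 0.2513]
ee_rot: [0.0, 0.993, -0.114, -0.001]
wrist_force: [-24.7, 3.2, 41.7]
grip_width: 0.0178
finger_force: 108.7
```

Converted, -0.002 m is -0.01.

>>> shift_gripper(moves={"increments":[[0,0,0,0,0,-0.01,0],[0,0,0,0,0,-0.01,0],[0,0,0,0,0,0,0]]})

```text
t: 9.15
position: [0.4445, -0.0148, 0.2514]
ee_rot: [0.0, 0.993, -0.114, 0.002]
wrist_force: [-5.8, 1.5, 11.6]
grip_width: 0.0172
finger_force: 104.6
```

>>> shift_gripper(moves={"increments":[[0,0,0,0,0,0,0.05],[0,0,0,0,0,0,0.05],[0,0,0,0,0,0,0.05],[0,0,0,0,0,0,0.05],[0,0,0,0,0,-0.05,0.05],[0,0,0,0,0,-0.15,0.06],[0,0,0,0,0,-0.15,0.06],[0,0,0,0,0,-0.2,0.06],[0,0,0,0,0,-0.2,0.06],[0,0,0,0,0,-0.1,0.06],[0,0,0,0,0,0,0.06],[0,0,0,0,0,0,0.06]]})

```text
t: 10.35
position: [0.4435, -0.0147, 0.4199]
ee_rot: [0.0, 0.993, -0.114, 0.002]
wrist_force: [-0.2, -0.8, -0.2]
grip_width: 0.0599
finger_force: 0.0
```

Run:
```python
from h import *
go([.4495,-.197],.342,-.011)
c=ctrl.calibration('wrist'); cv2.imwrite('pics/w4.png',ctrl.capture('wrist')); np.save('w4.npy',c,allow_pickle=True)
cv2.imwrite('pics/t4.png',ctrl.capture('top'))
```

```text
rotvec [ 2.000e-04 -3.100e-03 -2.183e-01] d in tool now [0.047  0.1762 0.0781] d in turned tool [0.008  0.1822 0.0779]
```

View pics/w4.png

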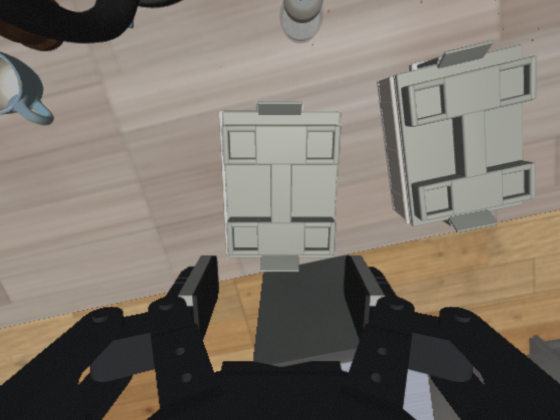

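The lid is clipped on, with hooks at (279,107) and (279,262) over its flange. Lid pockets are at (242,145), (320,145), (245,238) and (317,238). The closed tub's pockets are at (428,102), (515,79), (436,198) and (515,182).

Run:
```python
from h import *
c=np.load('w4.npy',allow_pickle=True).item()
print('lid',rect(cast(c,[(242,145),(320,145),(245,238),(317,238)],.092)))
print('clo',rect(cast(c,[(428,102),(515,79),(436,198),(515,182)],.092)))
go([.4495,-.197],.342,-.011)
```

```text
lid (array([ 0.4435, -0.0154]), np.float64(-0.2288), np.float64(-0.2288), np.float64(0.0911), np.float64(0.0715))
clo (array([ 0.4502, -0.196 ]), np.float64(-0.0169), np.float64(0.0028), np.float64(0.0904), np.float64(0.0734))
rotvec [ 1.000e-04  5.000e-04 -2.182e-01] d in tool now [0.0475 0.1761 0.076 ] d in turned tool [0.0082 0.1823 0.076 ]
```

>>> shift_gripper(moves={"increments":[[0,0,0,0.03,0.1,0,0.06],[0,0,0,0.0525,0.195,0.05,0.06],[0,0,0,0.0525,0.195,0.05,0.06],[0,0,0,0.0525,0.195,0.05,0.06],[0,0,0,0.0475,0.196,0.05,0.06],[0,0,-0.0223,0,0,0.05,0.06],[0,-0.001,-0.0286,0,0,0.05,0.06],[0,0,-0.0185,0,0,0.05,0.06],[0,0,0,0,0,0,0.06],[0,0,0,0,0,0,0.06]]})

```text
t: 11.45
position: [0.4492, -0.1968, 0.3485]
ee_rot: [-0.001, 1.0, -0.006, -0.002]
wrist_force: [0.4, -0.2, 0.2]
grip_width: 0.0598
finger_force: 0.0
```

Run:
```python
from h import *
go([.4495,-.197],.286,-.011)
```

```text
rotvec [-0.0012  0.003  -0.0014] d in tool now [0.0005 0.0002 0.0625] d in turned tool [0.0003 0.0002 0.0625]
```

Converted, 0.025 m is 0.125, 0.02 m is 0.1.

>>> shift_gripper(moves={"increments":[[0,0,0,0.0025,0,0.075,0.05],[0,0,0,0,0,0.125,0.05],[0,0,0,0,0,0.125,0.05],[0,0,0,0,0,0.1,0.05],[0,0,0,0,0,0.045,0.05],[0,0,0,0,0,0,0.05],[0,0,0,0,0,0,0.05],[0,0,0,0,0,0,0],[0,0,0,0,0,0,0],[0,0,0,0,0,0,0],[0,0,0,0,0,0,0],[0,0,0,0,0,0,0]]}, grip_n=100)

```text
t: 12.65
position: [0.4505, -0.1971, 0.2574]
ee_rot: [0.0, 1.0, -0.006, 0.001]
wrist_force: [-1.5, 2.3, 5.8]
grip_width: 0.0168
finger_force: 97.9
```

>>> shift_gripper(moves={"increments":[[0,0,0,0,0,0,0],[0,0,0,0,0,0,0]]})

```text
t: 12.85
position: [0.4505, -0.1971, 0.2574]
ee_rot: [0.0, 1.0, -0.006, 0.001]
wrist_force: [-1.0, 2.6, 5.8]
grip_width: 0.0163
finger_force: 97.9
```

Converted, -0.03 m is -0.15, -0.025 m is -0.125.

>>> shift_gripper(moves={"increments":[[0,0,0,0,0,-0.05,0],[0,0,0,0,0,-0.125,0],[0,0,0,0,0,-0.15,0],[0,0,0,0,0,-0.15,0],[0,0,0,0,0,-0.15,0],[0,0,0,0,0,-0.1,0],[0,0,0,0,0,-0.025,0],[0,0,0,0,0,0,0],[0,0,0,0,0,0,0]]}, grip_n=110)

```text
t: 13.75
position: [0.4496, -0.1968, 0.4039]
ee_rot: [-0.001, 1.0, -0.006, -0.002]
wrist_force: [-0.4, -0.3, -4.3]
grip_width: 0.0162
finger_force: 109.5
```

Run:
```python
from h import *
go([.4437,-.0153],.405,-.229)
c=ctrl.calibration('wrist'); cv2.imwrite('pics/w5.png',ctrl.capture('wrist')); np.save('w5.npy',c,allow_pickle=True)
```

```text
rotvec [-0.0009  0.0034  0.2177] d in tool now [-0.008  -0.1814 -0.0008] d in turned tool [-0.047  -0.1754 -0.0011]
```

View pics/w5.png

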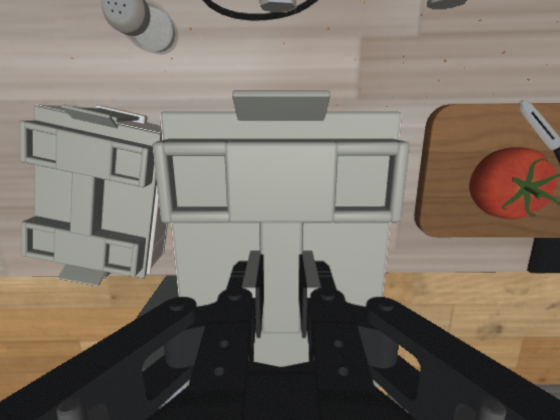

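The closed tub hangs straight. Its far pockets are at (198,181) and (362,181), and the stacked-on lid's pockets are at (41,146), (130,163), (38,241) and (121,251).

Run:
```python
from h import *
c=np.load('w5.npy',allow_pickle=True).item()
p,r=pose(); M=r.as_matrix(); z=p[2]-.1654
print([(M.T@(np.r_[x,z]-p)).round(4) for x in cast(c,[(198,181),(362,181)],z)])
print('lid',rect(cast(c,[(41,146),(130,163),(38,241),(121,251)],.092)))
```

```text
[array([ 0.0448, -0.0348,  0.1653]), array([0.0449, 0.0354, 0.1652])]
lid (array([ 0.4452, -0.0173]), np.float64(-0.2494), np.float64(-0.175), np.float64(0.0884), np.float64(0.0758))
```

>>> shift_gripper(moves={"increments":[[0,0,0,0,-0.075,0,0],[0,0,0,-0.0075,-0.15,0,0],[0,0,0,-0.0075,-0.175,0,0],[0,0,0,-0.01,-0.175,0,0],[0,0,0,-0.0075,-0.175,0,0],[0,0,0,-0.0075,-0.155,0,0],[0,0,0.0191,0,0,0,0],[0,0.001,0.0318,0,0,0,0],[0,0,0.0185,0,0,0,0],[0,0,0,0,0,0,0],[0,0,0,0,0,0,0],[0,0,0,0,0,0,0]]})

```text
t: 15.0
position: [0.444, -0.0158, 0.4054]
ee_rot: [0.0, 0.993, -0.114, 0.001]
wrist_force: [-0.6, 0.1, -4.2]
grip_width: 0.0162
finger_force: 109.5
```

Run:
```python
from h import *
go([.4437,-.0153],.405,-.229)
```

```text
rotvec [-0.0001 -0.0016  0.0007] d in tool now [-0.0004 -0.0004  0.0004] d in turned tool [-0.0004 -0.0004  0.0004]
```

Converted, 0.014 m is 0.07, 0.01 m is 0.05.

>>> shift_gripper(moves={"increments":[[0,0,0,0,-0.002,0.035,0],[0,0,0,0,0,0.07,0],[0,0,0,0,0,0.07,0],[0,0,0,0,0,0.05,0],[0,0,0,0,0,0.02,0],[0,0,0,0,0,0,0],[0,0,0,0,0,0,0]]})

```text
t: 15.7
position: [0.4445, -0.0156, 0.3571]
ee_rot: [0.0, 0.993, -0.114, 0.001]
wrist_force: [0.1, -0.3, -3.8]
grip_width: 0.0164
finger_force: 109.5
```

Run:
```python
from cell import ctrl
import cv2
cv2.imwrite('pics/s6.png',cv2.resize(ctrl.capture('scene')[110:310,220:400],None,fx=3,fy=3,interpolation=cv2.INTER_CUBIC))
```

```text
(no output)
```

View pics/s6.png

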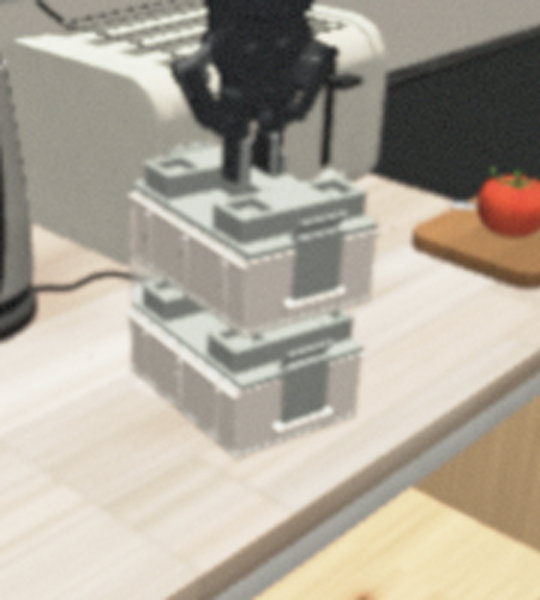

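The upper tub is aligned just above the clipped lower one: its hook is at (318,260) and the lower hook at (305,385). I'll lower it now.

Converted, 0.003 m is 0.015.

>>> shift_gripper(moves={"increments":[[0,0,0,0,0,0.015,0],[0,0,0,0,0,0.015,0],[0,0,0,0,0,0.015,0],[0,0,0,0,0,0,0]]})

```text
t: 16.15
position: [0.4441, -0.0156, 0.3471]
ee_rot: [0.0, 0.993, -0.114, 0.001]
wrist_force: [-0.4, -0.3, -3.5]
grip_width: 0.0164
finger_force: 109.5
```

>>> shift_gripper(moves={"increments":[[0,0,0,0,0,0.01,0],[0,0,0,0,0,0.01,0],[0,0,0,0,0,0.01,0],[0,0,0,0,0,0,0]]})

```text
t: 16.55
position: [0.4444, -0.0156, 0.3418]
ee_rot: [0.0, 0.993, -0.114, 0.001]
wrist_force: [-0.2, -0.6, -3.3]
grip_width: 0.0162
finger_force: 109.5
```

Converted, 0.001 m is 0.005.

>>> shift_gripper(moves={"increments":[[0,0,0,0,0,0.005,0],[0,0,0,0,0,0,0]]})

```text
t: 16.75
position: [0.4445, -0.0155, 0.3415]
ee_rot: [-0.0, 0.993, -0.114, 0.002]
wrist_force: [-0.4, 1.1, 0.5]
grip_width: 0.0161
finger_force: 110.0
```

>>> shift_gripper(moves={"increments":[[0,0,0,0,0,0.005,0],[0,0,0,0,0,0.005,0],[0,0,0,0,0,0,0]]})

```text
t: 17.05
position: [0.4448, -0.0155, 0.3414]
ee_rot: [-0.0, 0.993, -0.114, 0.002]
wrist_force: [-5.3, 2.6, 10.1]
grip_width: 0.016
finger_force: 111.2
```

Seated at .3414, exactly as predicted. Release and retreat.

Converted, -0.03 m is -0.15, -0.01 m is -0.05.

>>> shift_gripper(moves={"increments":[[0,0,0,0,0,-0.005,0],[0,0,0,0,0,0,0],[0,0,0,0,0,0,0.05],[0,0,0,0,0,0,0.05],[0,0,0,0,0,0,0.05],[0,0,0,0,0,0,0.05],[0,0,0,0,0,-0.05,0.05],[0,0,0,0,0,-0.15,0.06],[0,0,0,0,0,-0.15,0.06],[0,0,0,0,0,-0.15,0.06],[0,0,0,0,0,-0.05,0.06],[0,0,0,0,0,0,0.06]]})

```text
t: 18.25
position: [0.4443, -0.0156, 0.452]
ee_rot: [0.0, 0.993, -0.114, 0.003]
wrist_force: [-0.4, 0.8, -0.3]
grip_width: 0.06
finger_force: 0.0
```

>>> shift_gripper(moves={"increments":[[0,0,0,0,0,0,0.06],[0,0,0,0,0,0,0.06],[0,0,0,0,0,0,0.06]]})

```text
t: 18.55
position: [0.4439, -0.0155, 0.4479]
ee_rot: [0.0, 0.993, -0.114, -0.0]
wrist_force: [0.8, 0.4, -0.5]
grip_width: 0.0604
finger_force: 0.0
```

Run:
```python
from cell import ctrl
import cv2
import numpy as np
cv2.imwrite('pics/s7.png',np.hstack([cv2.resize(ctrl.capture('scene')[110:310,220:400],None,fx=2,fy=2),cv2.resize(ctrl.capture('wrist')[:400],(400,400))]))
```

```text
(no output)
```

View pics/s7.png

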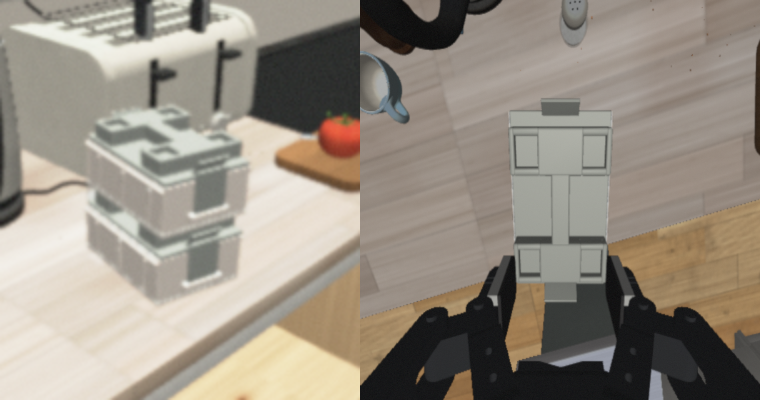

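The stack is level and seated: the upper tub's hook is at (210,185) and the lower one's at (205,255) in the left half. The hand is clear, and the cup and salt shaker look undisturbed.

```bash
python3 -c "
from cell import ctrl
print(ctrl.job_done())"
```

```text
the job is handed in; nothing more can be done
None
```

The lid is clipped onto the cheese tub and the closed tub is stacked and seated on it, released; I handed the job in at about 18.6 s, and the hand-in returned no verdict.

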